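# Shut the dye tub's drain with its tapered stop plug

### The arm

A 6-joint arm with a two-finger parallel gripper is mounted at the origin on the work surface. World frame = base frame: x ahead of the robot, y to its left, z up, the work surface at z = 0. Lengths are in mm, angles in rad, forces in N, time in s.
With the tool pointing down it reaches from about 300 to 775 mm from the base axis. Payload 14.6 kg.
Tool frame: the origin (TCP) lies between the finger pads; the fingertips stand manip.finger_overhang ahead of it and the grasp point (between the pads) lies 2 mm behind it (manip.finger_overhang is the distance from the TCP to the fingertips, in mm); z points along the fingers, y is the direction in which the jaws open and shut (so a half turn about z gives the same grasp; the last joint's range is limited). The gripper opens to 94 mm and grips with 3 to 60 N. Pads are 16 mm wide; open, the fingers measure 119 mm over their backs; the gripper's body (75 mm by 177 mm) begins 78 mm behind the grasp point.
Start: joints at [-1.268, 0.3, 1.521, -0, 1.321, -0.067], TCP at [198.778, -512.812, 222.446] pointing down, gripper open.
Joint ranges: [-3.03, 3.03], [-0.79, 2.21], [0.23, 2.52], [-1.04, 4.18], [0, 3.07], [-2.55, 2.55]. Speed limits (rad/s): [2.22, 2.22, 2.57, 3.14, 3.14, 3.14].

### API

Orientations are given as [roll, pitch, yaw] about the fixed x, y, z axes, in that order (R = Rz(yaw) Ry(pitch) Rx(roll)).
In Python, from cell import manip gives the robot as it stands.
- The arm moves only by the tool drive_tool, never from a script. Its argument "steps" is a list of rows, each an object with "delta_pos": the shift along the world's x, y, z in mm, a list of three; "yaw": the turn about the world's z in rad; "hand": the finger opening in mm, from 0 to 94. A call has 1 to 5 rows; each row shifts and turns the commanded pose from where the row before left it; what a row does not reach is not made up. A row lasts 1/12 s, in which the tool goes at most 41.7 mm and 7.16 degrees, less where a joint would pass 70% of its speed; a pose out of reach is approached as far as the arm can. A call is refused whole if a number of a shift passes 41.7 or a number of a turn 0.125, either way. A call with a gripper value outside its range is refused whole. The fingers move at their own pace and stop on an object; "squeeze" is the grip in N (left out, the last holds). Time passes only in rows, so rows that do not move let the fingers close. It gives the time, the measured TCP pose, the force and the opening at its end, in the units of the state.
- manip.read_state(): the state, without advancing time (a new reading comes with each control period).
- manip.camera(name): name is "scene" or "top" or "wrist"; returns a dict with "frame" (480x640x3 uint8, red, green, blue), "range_z" (480x640 float32, mm along the optical axis (not along the pixel's ray), 0 where there is no reading), "intrinsics" (3x3 intrinsics, pixels), "position" and "attitude" of the camera in the world. Camera axes: x right, y down, z forward; pixel columns grow to the right and rows downward; lengths in mm; the calibration is good to about 2 mm. A picture is of the moment at which its call begins.
- manip.sign_off(): hands the job in, once; it reports no verdict.
The state is a dict: "clock": time; "joints": joint angles; "qd": joint speeds; "effort": joint torques, N m; "eef_pos": TCP position; "eef_rot": TCP orientation; "wrist_force": force on the tool from outside, world axes, zero at the start; "moment": the same for the moment, N m; "finger_gap": finger opening in mm.
Only numpy, scipy, OpenCV 4.12 (cv2) and the standard library are available. Lean on these libraries where they do the work, as an engineer would, in place of code of your own. Each camera call takes 0.05 s, during which the arm holds its last target.

### The job

Before the dye tub is filled, shut its drain: take the blue-handled stop plug from the stand and put it in the drain cock with the handle in line with the drain pipe (open). Then press and turn it together, a quarter turn either way, never pressing down harder than 20 N, so that it wedges fully home with its collar pressing the red ring flush with the rim and the handle square across the pipe; let go and leave it holding. Leave everything else where it is.

Things in the scene. Friction and masses are not known exactly. Their poses are not given: they have to be found in the camera images.
- plug: brass stop plug with a BLUE handle, 0.12 to 0.19 kg, standing handle-up in one of the stand's two holes (its collar lies on the stand's top, the shank hangs loose). Origin: centre of its small lower end, z up along its axis. Tapered shank 20 mm across at z = 0, 30 mm at z = 36 mm; collar 48 mm across from z = 36 to 41 mm; above it the handle bar.
- handle (a point): middle of the blue plug's flat handle bar, on its axis 64 mm above the plug's origin, axes as the plug's: the place to grip. The bar is 60 mm long (along x), 14 mm wide (along y: grip across this) and reaches from 18 mm below to 8 mm above this point; its underside is 5 mm above the collar. It is the same both ways round.
- cock: steel drain cock on the orange-red dye tub; fixed. Origin: on the axis of its upright bore at table level, z up. The drain pipe (22 mm thick, centre 58 mm up) runs along its y: at +y to the tub (near wall 95 mm from the bore's axis, rim 112 mm high), at -y to a short spout ending 67 mm off. Its x is square across the pipe. Its upright barrel is 52 mm across.
- barrel (a joint): how far the barrel has sunk on its stiff spring, in m: 0 unloaded, 1 mm for each 12.5 N of downward push (20 N = 0.0016). The barrel (mouth 40 mm wide) stands on a threaded stem set differently each time: its steel rim is 85 to 105 mm above the table and its height is not in the state. So the plug's origin, when home, is 49 to 69 mm above the table: find it by feel.
- ring (a joint): red ring round the barrel's mouth, 51 mm across, standing 3 mm above the steel rim; joint value in m: 0 when up, 0.003 when the plug's collar has pressed it flush with the rim, which is fully home. Its light spring (0.8 to 2 N) lifts a plug that does not hold.
- bore (a point): fixed point on the bore axis, 58 mm above the table, axes as the cock. Six dark sprung rubber pads line the bore, narrowing downwards like the plug, 27 mm apart at the top. A centred plug drops in freely to 8 mm short of home; then they grip, tighter with depth. Pushed straight it jams 4 mm or more short of home even at 20 N; turned while pressed it slides home with 8 to 16 N and up to 0.6 N m, and holds. Off-centre they push back 15 N per mm.
- stand: wooden stand, 240 mm (its x) by 85 mm by 45 mm high, fixed; origin under its centre. Two holes 35 mm wide and 41 mm deep, at x = -60 and +60 mm, each holding one plug.
- other_plug: the same stop plug with a YELLOW handle, a bystander standing in the other hole of the stand; same sizes and axes as the blue one
- thread_cone: white sewing-thread cone, 64 mm across at the foot, 125 mm tall, origin at centre of its underside; bystander
- jar_a: clear glass jar with blue cap, 68 mm across, 90 mm tall, origin under its centre; bystander
- jar_b: amber glass jar with black cap, 60 mm across, 100 mm tall, origin under its centre; bystander
- measure: white plastic measuring cup, 76 mm across, 85 mm tall, origin under its centre; bystander
- brush: hand brush lying flat along its x, about 200 mm long; bystander
- wrench: steel wrench lying flat along its x, about 180 mm long; bystander
Not all that is in view belongs to the job. Leave any pink or purple look-alike of the plug alone.

How it is judged:
By the outcome, as a careful person would: the job done as asked, in the order asked, and still so for the second after the job is handed in, with the robot touching nothing.
It also fails if it takes over 72 s, if anything falls off the work surface, if the arm or the gripper's body presses on something with over 40 N, if the wrist force passes 120 N, or if a joint passes its speed limit or range.

## Working session

There is one attempt and no reset: what is moved stays moved. The work goes in short steps, Python scripts to look and compute and a tool call to move; the robot and the scene stay as the last step left them, time stands still between calls to the robot, and variables do not carry over. Pictures are saved under pics/ and viewed, and the job is handed in when it is done.

Besides the shell and the picture viewer there is one more tool, called after "Request:" by a JSON object that holds its "api" and its "payload". drive_tool: Moves the arm, as the interface text tells. Its arguments: {"type":"object","properties":{"steps":{"type":"array"},"squeeze":{"type":"number"}},"required":["steps"]}

```bash
ls; mkdir -p pics; cat > h.py <<'E'
import numpy as np, cv2, pickle
from cell import manip
def snap(n,f):
    c=manip.camera(n); cv2.imwrite(f'pics/{f}.png',c['frame'][:,:,::-1]); pickle.dump({k:c[k] for k in c},open(f'pics/{f}.pkl','wb')); return c
E
python3 - <<'E'
from h import *
for n in ['scene','top','wrist']:
    c=snap(n,n+'0'); print(n,c['intrinsics'],c['position'],c['attitude'])
print(manip.read_state(), manip.finger_overhang)
E
```

```text
pics
scene [[527.14680869   0.         315.94336698]
 [  0.         527.14680869 238.3309478 ]
 [  0.           0.           1.        ]] [1199.57359757 -910.84506536  750.04595577] [-2.18067115 -0.02124551  0.7384719 ]
top [[535.53180067   0.         317.77872934]
 [  0.         535.53180067 238.33010196]
 [  0.           0.           1.        ]] [ 418.98631712 -183.41271399 1256.74694949] [-3.01706334 -0.01163095 -1.5469713 ]
wrist [[386.71442549   0.         323.40686421]
 [  0.         386.71442549 236.57434905]
 [  0.           0.           1.        ]] [ 274.53799014 -483.12311208  384.77669692] [ 2.85538965e+00  2.40543230e-04 -1.20043764e+00]
{'clock': 0.15, 'joints': array([-1.26761426e+00,  3.00339286e-01,  1.52140304e+00, -2.09796688e-05,
        1.32069667e+00, -6.66076361e-02]), 'qd': array([-0.00017919, -0.00105178, -0.0035152 ,  0.00088755, -0.00049996,
        0.00094429]), 'effort': array([ 1.48193642e-03, -5.31959724e+01, -3.52824211e+01,  7.08624325e-02,
        2.35959655e-02, -6.63326068e-05]), 'eef_pos': array([ 198.71793588, -512.66249192,  222.033951  ]), 'eef_rot': array([-3.14074684e+00, -3.60533903e-05,  3.69794891e-01]), 'wrist_force': array([-0.37183384, -0.29896242,  0.32169631]), 'moment': array([ 0.05006971, -0.02486546, -0.01123301]), 'finger_gap': 94.29990952880011} 17.0
```

View pics/scene0.png

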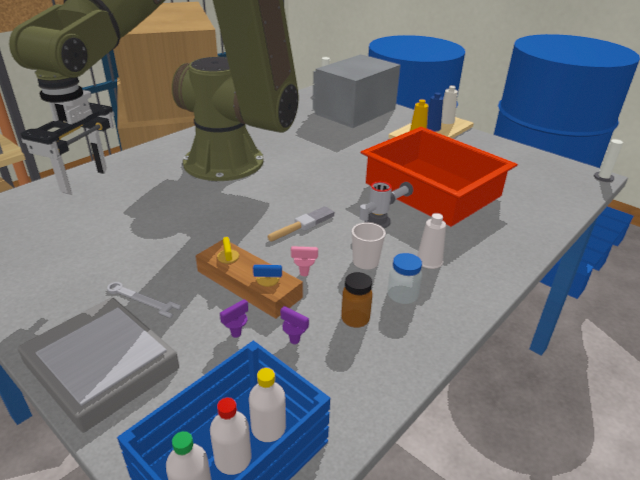

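View pics/top0.png

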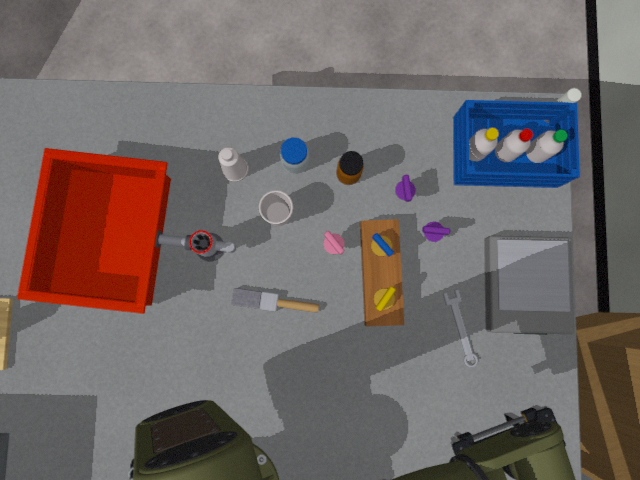

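View pics/wrist0.png

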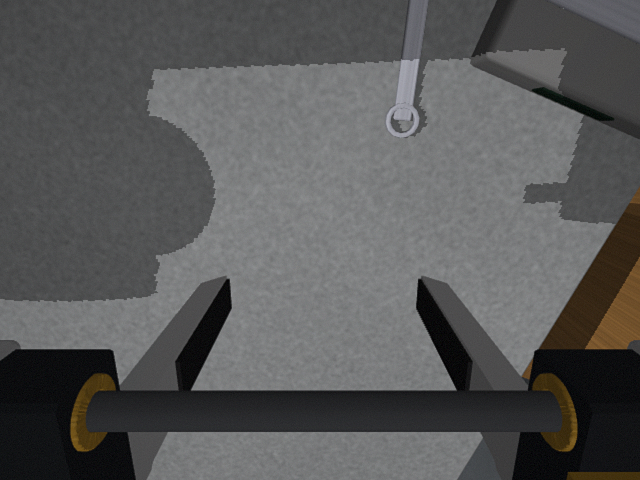

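The scene shows the blue plug in the stand hole, blue handle at about (383,244) in the top view. The cock's mouth is at about (202,243), with the tub to its left at (160,240) and the spout to its right at (230,247). The pink and purple plugs are decoys.

```bash
cat >> h.py <<'E'
from scipy.spatial.transform import Rotation as R
def cloud(c):
    d=c['range_z']; K=c['intrinsics']; v,u=np.mgrid[:480,:640]
    p=np.stack([(u-K[0,2])/K[0,0]*d,(v-K[1,2])/K[1,1]*d,d],-1)
    return p@R.from_euler('xyz',c['attitude']).as_matrix().T+np.array(c['position'])
def hsv(c): return cv2.cvtColor(c['frame'],cv2.COLOR_RGB2HSV)
def load(f): return pickle.load(open(f'pics/{f}.pkl','rb'))
def axis(p):
    q=p[:,:2]; m=q.mean(0); w,V=np.linalg.eigh(np.cov((q-m).T)); a=V[:,1]; s=(q-m)@a; t=(q-m)@V[:,0]
    return m,np.arctan2(a[1],a[0]),np.ptp(s),np.ptp(t), m+a*(s.max()+s.min())/2+V[:,0]*(t.max()+t.min())/2
E
python3 - <<'E'
from h import *
for n in ['top0','scene0']:
    c=load(n);P=cloud(c);h=hsv(c)
    H,S,V=[h[...,i].astype(int) for i in range(3)]
    z=P[...,2]
    base=(z>30)&(z<130)&(c['range_z']>0)
    X,Y=P[...,0],P[...,1]
    print(n,'table z',np.median(z[(abs(X-450)<40)&(abs(Y+100)<60)]))
    if n=='top0':
        boxes={'blue':(slice(225,262),slice(362,404)),'yel':(slice(282,316),slice(368,402))}
    else: boxes={'blue':(slice(255,285),slice(245,290)),'yel':(slice(230,268),slice(215,240))}
    for k,b in boxes.items():
        m=np.zeros_like(base); m[b]=True
        col=((H>100)&(H<125)) if k=='blue' else ((H>24)&(H<35))
        m&=col&(S>150)&(z>40)&(z<130)
        p=P[m]; top=p[p[:,2]>np.percentile(p[:,2],95)-5]
        print(k,len(p),p[:,2].max(),np.percentile(p[:,2],[5,50,95]),axis(top))
    # red ring
    m=((H<8)|(H>172))&(S>120)&(z>60)&(z<130)
    m2=np.zeros_like(m); m2[(slice(228,258),slice(184,218)) if n=='top0' else (slice(178,200),slice(366,394))]=True
    p=P[m&m2]; print('ring',len(p),np.percentile(p[:,2],[5,50,95]),p[:,:2].mean(0),(p[:,:2].max(0)+p[:,:2].min(0))/2, np.ptp(p[:,:2],axis=0))
c=load('top0')
cv2.imwrite('pics/crop.png',cv2.resize(c['frame'][200:300,150:250,::-1],None,fx=6,fy=6,interpolation=cv2.INTER_NEAREST))
P=cloud(c)
for r in range(236,254,2): print(r,[ '%d,%d,%d'%tuple(P[r,u]) for u in range(156,240,6)])
E
```

```text
top0 table z 2.7564942353210427
blue 162 86.70921017308865 [75.99676859 81.00221346 84.50961416] (array([ 558.03654648, -336.52454164]), np.float64(-2.4298329742436495), np.float64(56.702461708905446), np.float64(13.32734703080435), array([ 556.8491125 , -337.22960624]))
yel 183 89.47580229159735 [72.57282052 80.93444639 84.8309076 ] (array([ 437.61157157, -344.3586845 ]), np.float64(2.558222414616795), np.float64(57.9930354355066), np.float64(13.276590800750164), array([ 437.87920946, -344.41474191]))
ring 152 [101.617275   106.57469338 109.51575829] [548.40300531  59.63203344] [550.13457001  63.74284644] [50.7030294  56.32991853]
scene0 table z 1.827395847397952
blue 300 84.47438998795371 [62.2955613  75.31201732 81.57378005] (array([ 561.96176909, -337.33775977]), np.float64(-2.3953840478199995), np.float64(56.200201239516886), np.float64(15.688519211388531), array([ 561.59481016, -337.03934191]))
yel 140 84.5021686976861 [60.83964598 79.40977597 82.42920674] (array([ 442.39776254, -346.0390482 ]), np.float64(2.551955975378022), np.float64(62.269778576159496), np.float64(12.795786
[... 1188 characters left out ...]
, '544,114,58', '543,98,70', '540,78,102', '542,68,87', '545,61,57', '540,38,105', '544,32,70', '545,18,70', '545,5,70', '546,-6,60']
248 ['540,174,37', '544,170,4', '544,157,0', '545,143,0', '545,129,0', '538,98,69', '535,76,107', '536,66,96', '536,52,101', '536,38,106', '540,32,68', '541,19,66', '540,5,71', '542,-5,56']
250 ['535,173,39', '539,171,-1', '539,156,2', '539,141,6', '540,127,4', '541,116,-4', '531,76,106', '536,74,59', '536,60,60', '533,40,95', '536,33,63', '536,19,64', '536,5,68', '539,-4,48']
252 ['531,173,38', '535,171,-3', '535,157,0', '535,142,0', '535,128,1', '536,113,4', '536,100,1', '526,63,108', '527,51,104', '530,44,73', '536,41,15', '537,29,5', '538,16,0', '539,2,0']
```

View pics/crop.png

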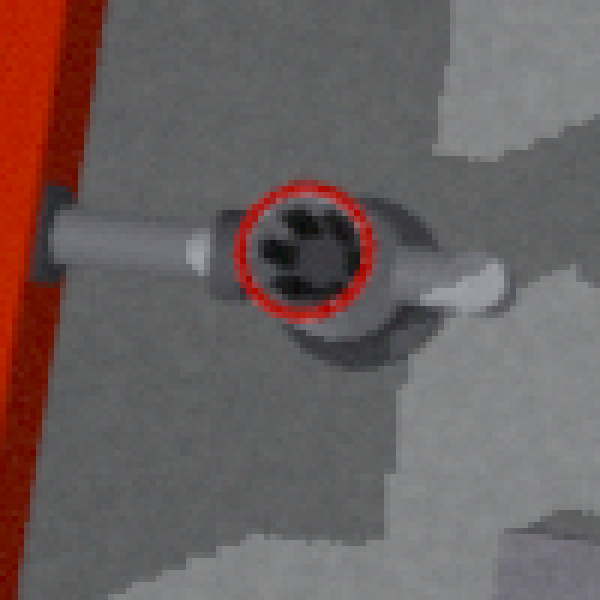

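The crop shows the red ring at about (201,241) in the top image and the pipe running nearly along world y. Next I move above the blue plug.

Request:
{"api": "drive_tool", "payload": {"steps": [{"delta_pos":[30,14,-1],"yaw":0.07,"hand":94},{"delta_pos":[30,14,-1],"yaw":0.07,"hand":94},{"delta_pos":[30,15,-1],"yaw":0.07,"hand":94},{"delta_pos":[30,15,-1],"yaw":0.07,"hand":94},{"delta_pos":[30,15,-1],"yaw":0.08,"hand":94}]}}

```text
clock: 0.57
eef_pos: [350.0, -438.8, 217.2]
eef_rot: [-3.141, -0.0, 0.733]
wrist_force: [-0.6, -0.7, 0.2]
finger_gap: 93.9
```

Request:
{"api": "drive_tool", "payload": {"steps": [{"delta_pos":[30,14,0],"yaw":0,"hand":70},{"delta_pos":[30,14,0],"yaw":0,"hand":70},{"delta_pos":[30,15,0],"yaw":0,"hand":70},{"delta_pos":[30,15,0],"yaw":0,"hand":70},{"delta_pos":[30,15,0],"yaw":0,"hand":70}]}}

```text
clock: 0.98
eef_pos: [500.1, -365.7, 217.2]
eef_rot: [-3.141, 0.0, 0.73]
wrist_force: [0.1, -1.0, 0.6]
finger_gap: 70.5
```

Request:
{"api": "drive_tool", "payload": {"steps": [{"delta_pos":[20,10,0],"yaw":0,"hand":70},{"delta_pos":[0,0,0],"yaw":0,"hand":70},{"delta_pos":[0,0,0],"yaw":0,"hand":70}]}}

```text
clock: 1.23
eef_pos: [519.3, -356.1, 216.7]
eef_rot: [-3.141, 0.0, 0.732]
wrist_force: [-0.3, -0.2, -0.5]
finger_gap: 70.2
```

```bash
python3 - <<'E'
from h import *
c=snap('wrist','w1'); s=manip.read_state(); print(s['eef_pos'],s['eef_rot'],s['clock'],s['wrist_force'],s['joints'])
E
```

```text
[ 518.56319299 -356.71365118  216.96745351] [-3.14075367e+00  3.21565174e-04  7.30346577e-01] 1.2833 [-0.59843722 -0.71650047 -0.75241175] [-6.60666798e-01  4.83678187e-01  1.28050048e+00 -1.69488808e-04
  1.37829696e+00  1.79815585e-01]
```

View pics/w1.png

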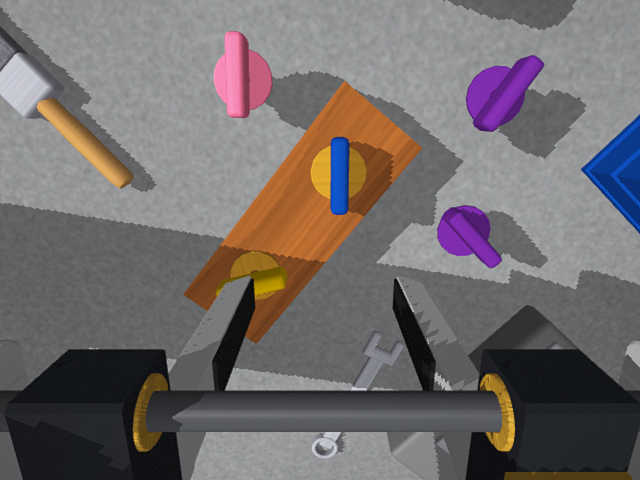

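The wrist view shows the blue bar at about (340,176), its long axis nearly vertical in the image, so it lies along tool x. I measure it from the wrist depth and by triangulating with the top view.

```bash
cat >> h.py <<'E'
def bluebar(c,box):
    P=cloud(c);h=hsv(c);H,S=h[...,0],h[...,1]
    m=np.zeros((480,640),bool); m[box]=True
    m&=(H>100)&(H<125)&(S>150)
    m=cv2.morphologyEx(m.astype(np.uint8),cv2.MORPH_OPEN,np.ones((3,3)))>0
    return P,m
def ray(c,u,v):
    K=c['intrinsics'];d=R.from_euler('xyz',c['attitude']).as_matrix()@np.array([(u-K[0,2])/K[0,0],(v-K[1,2])/K[1,1],1])
    return np.array(c['position']),d
def tri(*rs):
    A=0;b=0
    for o,d in rs:
        d=d/np.linalg.norm(d);M=np.eye(3)-np.outer(d,d);A=A+M;b=b+M@o
    x=np.linalg.solve(A,b); return x,[np.linalg.norm(np.cross(x-o,d/np.linalg.norm(d))) for o,d in rs]
E
python3 - <<'E'
from h import *
c=load('w1');P,m=bluebar(c,(slice(110,240),slice(300,380)))
p=P[m]; print(len(p),np.percentile(p[:,2],[5,50,95])); t=p[p[:,2]>np.percentile(p[:,2],50)-5]; print(axis(t), t.mean(0))
g=lambda c,m: cv2.minAreaRect(np.argwhere(m)[:,::-1].astype(np.float32))
r1=g(c,m); c0=load('top0');P0,m0=bluebar(c0,(slice(225,262),slice(362,404)));r0=g(c0,m0);print(r1,r0)
cs=load('scene0');Ps,ms=bluebar(cs,(slice(255,285),slice(245,290)))
print(tri(ray(c,*r1[0]),ray(c0,*r0[0])))
# collar (brass) in wrist
h=hsv(c);H,S=h[...,0],h[...,1]
mm=(H>18)&(H<26)&(S>110);q=np.zeros_like(mm);q[135:215,300:375]=1;q&=mm
z=P[...,2];print('collar z',np.median(z[q]),q.sum())
rr=(c['position']);print(rr)
E
```

```text
1313 [78.62411578 81.09907152 82.46385572]
(array([ 558.58246027, -336.3656154 ]), np.float64(-2.4022498038777917), np.float64(70.24257007969197), np.float64(18.652293168001226), array([ 560.0215178 , -331.77771214])) [ 558.58246027 -336.3656154    81.86266247]
((339.5, 176.0), (76.0, 17.0), 90.0) ((382.5882568359375, 244.35296630859375), (25.597793579101562, 6.290983200073242), 49.39870071411133)
(array([ 557.82681428, -338.24164158,   71.12189014]), [np.float64(0.3204484705378168), np.float64(0.32044847053776787)])
collar z 50.55782461691987 1372
[ 579.68905877 -301.2217061   379.54411173]
```

Request:
{"api": "drive_tool", "payload": {"steps": [{"delta_pos":[20,10,0],"yaw":0.005,"hand":60},{"delta_pos":[20,10,0],"yaw":0,"hand":60},{"delta_pos":[0,0,-30],"yaw":0,"hand":60},{"delta_pos":[0,0,-37],"yaw":0,"hand":60},{"delta_pos":[0,0,0],"yaw":0,"hand":60}]}}

```text
clock: 1.7
eef_pos: [555.8, -336.0, 143.6]
eef_rot: [-3.132, 0.003, 0.734]
wrist_force: [-0.4, -1.2, -1.0]
finger_gap: 59.9
```

Request:
{"api": "drive_tool", "payload": {"steps": [{"delta_pos":[0,0,0],"yaw":0,"hand":60},{"delta_pos":[0,0,0],"yaw":0,"hand":60}]}}

```text
clock: 1.87
eef_pos: [558.8, -337.9, 152.7]
eef_rot: [3.139, -0.0, 0.734]
wrist_force: [0.1, 0.5, 1.0]
finger_gap: 59.8
```

```bash
python3 - <<'E'
from h import *
c=snap('wrist','w2'); s=manip.read_state(); print(s['eef_pos'],s['eef_rot'],s['clock'],s['wrist_force'])
c1=load('w1')
P,m=bluebar(c,(slice(100,440),slice(240,400)))
p=P[m]; print(len(p),np.percentile(p[:,2],[5,50,95])); t=p[p[:,2]>np.percentile(p[:,2],80)-4]; print(axis(t),t.mean(0))
r=cv2.minAreaRect(np.argwhere(m)[:,::-1].astype(np.float32));print(r)
E
```

```text
[ 559.04039991 -337.86488595  153.18904629] [ 3.13837665e+00 -7.33473154e-04  7.33914624e-01] 1.9167 [0.69182715 0.16650198 0.73349079]
1828 [77.21685575 81.07329889 82.5005339 ]
(array([ 559.54033936, -335.95798215]), np.float64(-2.4089797027621938), np.float64(110.53184308167866), np.float64(13.310217491970382), array([ 577.63497   , -319.65616022])) [ 559.54033936 -335.95798215   82.25699308]
((322.5, 250.5), (91.0, 21.0), 90.0)
```

View pics/w2.png

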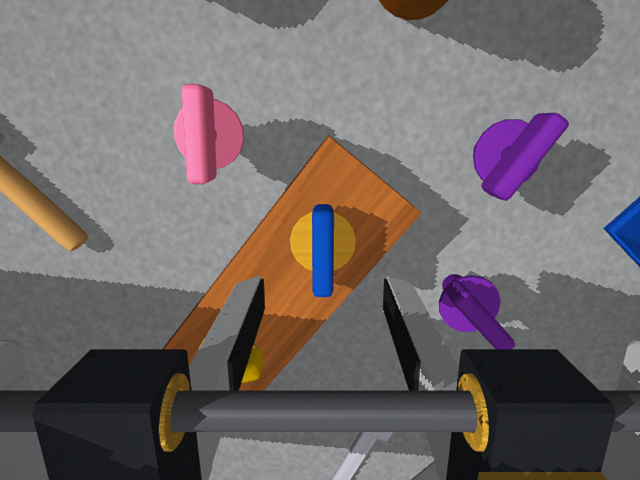

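The bar, at (322,250), is centred between the jaws. I triangulate across the two wrist views, then grasp.

```bash
python3 - <<'E'
from h import *
a,b=load('w1'),load('w2')
# top end and bottom end of bar top edges
print(tri(ray(a,340,138),ray(b,322.5,206)), tri(ray(a,339.5,213),ray(b,322.5,296)))
print(tri(ray(a,339.5,176),ray(b,322.5,250.5)))
c=b;P=cloud(c);
for v in range(200,302,8): print(v,P[v,322].round(1))
E
```

```text
(array([ 579.47892789, -318.479142  ,   63.33961892]), [np.float64(0.3730779810324862), np.float64(0.3730779810324032)]) (array([ 537.0550196 , -356.36968859,   81.11913635]), [np.float64(0.11144333806014467), np.float64(0.11144333806007546)])
(array([ 557.55486541, -338.03965821,   68.51913214]), [np.float64(0.218956354099497), np.float64(0.21895635409939457)])
200 [ 579.5 -317.5   45.8]
208 [ 580.2 -316.9   76.4]
216 [ 577.1 -319.7   80.9]
224 [ 573.5 -323.    81.9]
232 [ 569.5 -326.6   81.1]
240 [ 565.7 -330.    81.7]
248 [ 561.7 -333.6   81.5]
256 [ 618.6 -282.5  315.6]
264 [ 553.5 -340.9   81.1]
272 [ 549.4 -344.7   81.1]
280 [ 545.1 -348.5   80.7]
288 [ 540.9 -352.3   80.6]
296 [ 537.  -355.8   81.7]
```

Request:
{"api": "drive_tool", "payload": {"steps": [{"delta_pos":[0,1,-20],"yaw":0,"hand":50},{"delta_pos":[0,0,-20],"yaw":0,"hand":50},{"delta_pos":[0,0,0],"yaw":0,"hand":50},{"delta_pos":[0,0,0],"yaw":0,"hand":50}]}}

```text
clock: 2.25
eef_pos: [558.9, -336.2, 111.8]
eef_rot: [3.141, -0.0, 0.734]
wrist_force: [-0.0, -1.4, 1.2]
finger_gap: 49.8
```

Request:
{"api": "drive_tool", "payload": {"steps": [{"delta_pos":[0,0,-20],"yaw":0,"hand":40},{"delta_pos":[0,0,-15],"yaw":0,"hand":40},{"delta_pos":[0,0,-5],"yaw":0,"hand":40},{"delta_pos":[0,0,0],"yaw":0,"hand":40},{"delta_pos":[0,0,0],"yaw":0,"hand":40}]}}

```text
clock: 2.67
eef_pos: [559.4, -336.3, 72.3]
eef_rot: [3.14, -0.0, 0.735]
wrist_force: [-0.3, 0.2, 0.1]
finger_gap: 39.9
```

Request:
{"api": "drive_tool", "payload": {"steps": [{"delta_pos":[0,0,0],"yaw":0,"hand":20},{"delta_pos":[0,0,0],"yaw":0,"hand":5},{"delta_pos":[0,0,0],"yaw":0,"hand":5},{"delta_pos":[0,0,0],"yaw":0,"hand":5},{"delta_pos":[0,0,0],"yaw":0,"hand":5}], "squeeze": 50}}

```text
clock: 3.08
eef_pos: [559.0, -336.0, 70.9]
eef_rot: [3.141, -0.0, 0.735]
wrist_force: [0.7, -0.7, 2.8]
finger_gap: 13.9
```

Request:
{"api": "drive_tool", "payload": {"steps": [{"delta_pos":[0,0,10],"yaw":0,"hand":5},{"delta_pos":[0,0,25],"yaw":0,"hand":5},{"delta_pos":[0,0,40],"yaw":0,"hand":5},{"delta_pos":[0,0,40],"yaw":0,"hand":5},{"delta_pos":[0,0,30],"yaw":0,"hand":5}]}}

```text
clock: 3.5
eef_pos: [558.9, -335.8, 219.6]
eef_rot: [3.139, -0.001, 0.735]
wrist_force: [-0.4, 0.5, -0.4]
finger_gap: 13.7
```

Request:
{"api": "drive_tool", "payload": {"steps": [{"delta_pos":[0,20,0],"yaw":0.1,"hand":5},{"delta_pos":[0,30,0],"yaw":0.12,"hand":5},{"delta_pos":[0,30,0],"yaw":0.12,"hand":5},{"delta_pos":[0,30,0],"yaw":0.12,"hand":5},{"delta_pos":[0,30,0],"yaw":0.12,"hand":5}]}}

```text
clock: 3.92
eef_pos: [558.4, -194.4, 216.0]
eef_rot: [-3.142, -0.0, 1.32]
wrist_force: [0.4, 0.3, -1.1]
finger_gap: 13.8
```

Request:
{"api": "drive_tool", "payload": {"steps": [{"delta_pos":[0,30,0],"yaw":0.1,"hand":5},{"delta_pos":[0,30,0],"yaw":0.09,"hand":5},{"delta_pos":[0,20,0],"yaw":0,"hand":5},{"delta_pos":[0,10,0],"yaw":0,"hand":5},{"delta_pos":[0,0,0],"yaw":0,"hand":5}]}}

```text
clock: 4.33
eef_pos: [558.8, -104.3, 216.0]
eef_rot: [3.141, -0.0, 1.506]
wrist_force: [-0.2, 0.6, -1.6]
finger_gap: 14.0
```

```bash
python3 - <<'E'
from h import *
c=snap('wrist','w3'); c=snap('scene','s3');s=manip.read_state(); print(s['eef_pos'],s['eef_rot'],s['clock'],s['wrist_force'],s['finger_gap'])
E
```

```text
[ 558.8159598  -106.44159595  215.69958836] [3.14144370e+00 2.73298741e-04 1.50436516e+00] 4.4333 [-0.06562432 -0.08974143 -1.2609823 ] 13.45958523901038
```

View pics/w3.png

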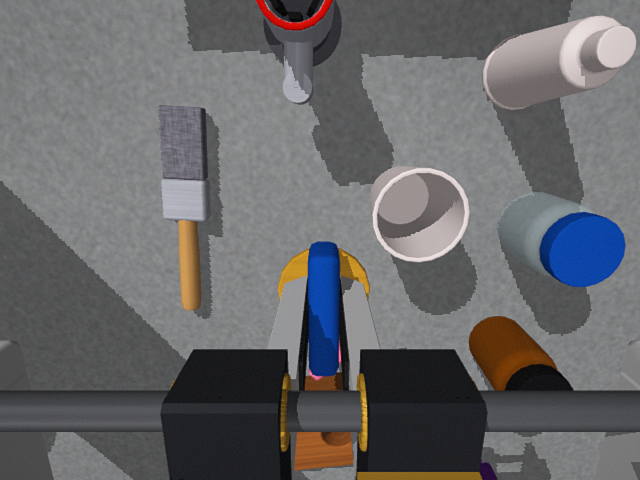

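View pics/s3.png

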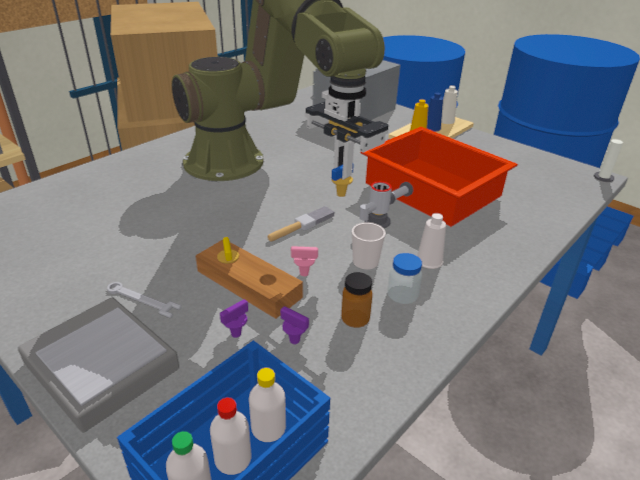

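The plug is held upright and straight in the jaws. The cock's ring is at the top edge of the wrist view, at about (295,5). I move closer for two wrist views of the ring.

Request:
{"api": "drive_tool", "payload": {"steps": [{"delta_pos":[-3,25,0],"yaw":0,"hand":5},{"delta_pos":[-3,25,0],"yaw":0,"hand":5},{"delta_pos":[0,0,0],"yaw":0,"hand":5},{"delta_pos":[0,0,0],"yaw":0,"hand":5},{"delta_pos":[0,0,0],"yaw":0,"hand":5}]}}

```text
clock: 4.85
eef_pos: [552.9, -57.1, 215.5]
eef_rot: [3.142, 0.0, 1.504]
wrist_force: [-0.2, 0.0, -1.3]
finger_gap: 13.5
```

```bash
python3 - <<'E'
from h import *
c=snap('wrist','w4'); s=manip.read_state(); print(s['eef_pos'],s['eef_rot'],s['clock'],s['wrist_force'],s['finger_gap'])
E
```

```text
[552.88656366 -57.1724638  215.39580056] [-3.14150135e+00  2.31648030e-04  1.50335211e+00] 4.9 [-0.44751187  0.0578637  -1.3811082 ] 13.979913644895701
```

Request:
{"api": "drive_tool", "payload": {"steps": [{"delta_pos":[-3,25,0],"yaw":0,"hand":5},{"delta_pos":[-3,25,0],"yaw":0,"hand":5},{"delta_pos":[0,0,0],"yaw":0,"hand":5},{"delta_pos":[0,0,0],"yaw":0,"hand":5},{"delta_pos":[0,0,0],"yaw":0,"hand":5}]}}

```text
clock: 5.32
eef_pos: [546.9, -6.9, 215.4]
eef_rot: [-3.142, 0.0, 1.504]
wrist_force: [-0.3, -0.3, -2.0]
finger_gap: 13.7
```

```bash
python3 - <<'E'
from h import *
c=snap('wrist','w5'); s=manip.read_state(); print(s['eef_pos'],s['eef_rot'],s['clock'],s['wrist_force'],s['finger_gap'])
E
```

```text
[546.9635645   -6.94232248 215.4020549 ] [-3.14157792e+00  1.98031360e-04  1.50373060e+00] 5.3667 [-0.21365572 -0.0831645  -2.26701297] 13.934269392739154
```

View pics/w4.png

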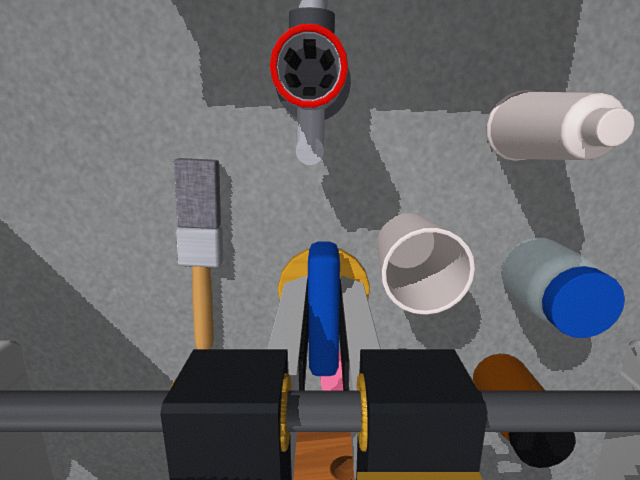

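View pics/w5.png

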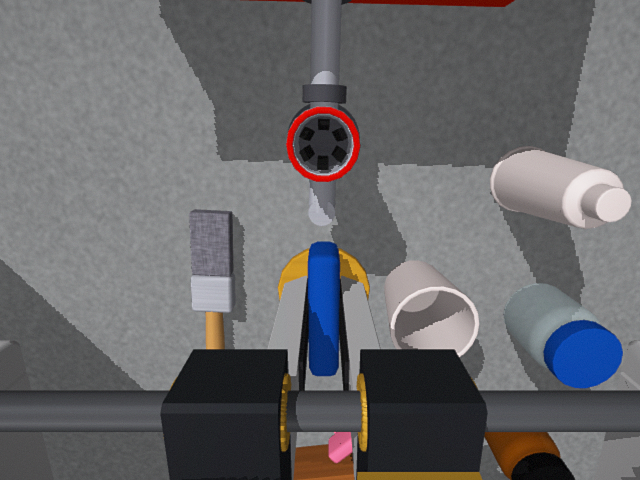

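Ring is at about (309,66) in w4 and (323,144) in w5. The pipe leans about 2° clockwise from tool x. I compute the ring centre, height and pipe direction.

```bash
python3 - <<'E'
from h import *
import math
def ring(c,box):
    h=hsv(c);H,S,V=[h[...,i] for i in range(3)]
    m=np.zeros((480,640),np.uint8); m[box]=(((H<6)|(H>174))&(S>180)&(V>90))[box]
    cn=max(cv2.findContours(m,cv2.RETR_EXTERNAL,cv2.CHAIN_APPROX_NONE)[0],key=len)
    e=cv2.fitEllipse(cn); P=cloud(c)[m>0]
    print(e,'ring z',np.percentile(P[:,2],[25,50,75]),P[:,:2].mean(0)); return e
a,b,t=load('w4'),load('w5'),load('top0')
ea=ring(a,(slice(10,125),slice(260,360)));eb=ring(b,(slice(95,195),slice(275,370)))
et=ring(t,(slice(226,260),slice(182,220)))
print(tri(ray(a,*ea[0]),ray(b,*eb[0])),tri(ray(a,*ea[0]),ray(b,*eb[0]),ray(t,*et[0])))
# pipe dir, from points at height 50..75 in w5 / top0
for n in ['w5','top0','w4']:
    c=load(n);P=cloud(c).reshape(-1,3);h=hsv(c).reshape(-1,3)
    for z0,lo,hi in ((58,-15,25),(58,100,145)):
        m=(P[:,2]>52)&(P[:,2]<76)&(abs(P[:,0]-550)<35)&(P[:,1]>lo)&(P[:,1]<hi)&(h[:,1]<60)
        p=P[m]
        if len(p)<20: continue
        # centre by slices
        top=p[p[:,2]>63]
        print(n,lo,len(p),'mean',top.mean(0),'mid x',(np.percentile(p[:,0],2)+np.percentile(p[:,0],98))/2,np.median(p[:,1]))
# plug in hand angle/pos
m0=bluebar(b,(slice(230,345),slice(290,360)))
p=m0[0][m0[1]];p=p[p[:,2]>np.percentile(p[:,2],70)-4];print('bar',np.percentile(p[:,2],[5,50,95]),axis(p))
print([ (v,u0) for v in range(245,375,15) for u0 in [np.flatnonzero(bluebar(b,(slice(230,380),slice(290,360)))[1][v])[[0,-1]].tolist()]])
# tub edge
c=t;P=cloud(c);h=hsv(c);m=(h[...,0]<8)&(h[...,1]>180)&(P[...,2]>104);m[:,182:]=0
p=P[m];print('tub',axis(p),len(p)); print(cv2.minAreaRect(p[:,:2].astype(np.float32)))
E
```

```text
((308.4456787109375, 65.16266632080078), (76.33270263671875, 82.87602233886719), 176.724365234375) ring z [106.08434425 106.6376319  107.10691966] [550.19709508  61.55908747]
((322.7915344238281, 143.8369598388672), (72.14308166503906, 74.11388397216797), 0.67685866355896) ring z [106.15711681 106.67139742 107.12456943] [550.06662884  61.79461107]
((200.22857666015625, 241.38555908203125), (20.950532913208008, 21.64060401916504), 46.651893615722656) ring z [105.70270981 106.92201935 108.50647257] [546.11194261  54.12609802]
(array([550.02020666,  61.28850954, 105.80020491]), [np.float64(0.0035842312563276126), np.float64(0.0035842312564264285)]) (array([550.16811077,  61.13019001, 103.73181613]), [np.float64(0.47296691758062653), np.float64(0.16895568125725444), np.float64(0.5991512327741361)])
w5 -15 921 mean [545.65922606  10.26348565  68.31122611] mid x 545.7474993579677 10.764813241079878
w5 100 1942 mean [555.38092623 122.77509906  68.04448568] mid x 555.0356610702016 123.2343172172605
top0 -15 136 mean [544.89299305   9.5491444   68.27224594] mid x 544.6973216671579 8.183910527
[... 271 characters left out ...]
x 552.7102179076435 104.842468248014
bar [223.2345445  225.67111863 226.92162862] (array([546.42239507,   2.16213061]), np.float64(1.502038085436757), np.float64(96.74810628455253), np.float64(13.733337014655733), array([548.25278631,  27.09006872]))
[(245, [311, 336]), (260, [308, 338]), (275, [308, 338]), (290, [307, 339]), (305, [308, 339]), (320, [308, 338]), (335, [308, 338]), (350, [309, 338]), (365, [309, 337])]
tub (array([566.30219204, 283.33437243]), np.float64(-2.6084150647803592), np.float64(581.7790083504377), np.float64(535.3064880383317), array([533.45852867, 194.9403955 ])) 5483
((556.2294921875, 116.92454528808594), (622.5761108398438, 331.54339599609375), 84.93140411376953)
```

```bash
python3 - <<'E'
from h import *
b=load('w5');P=cloud(b)
T=np.array([546.96,-6.94,215.4]);a=1.5037
ex=np.array([np.cos(a),np.sin(a)])
for v in list(range(236,262,2))+list(range(360,384,2)):
    q=P[v,323]; print(v,((q-T)[:2]@ex).round(1),(q-T)[2].round(1),b['frame'][v,323])
# collar points
h=hsv(b);m=(h[...,0]>15)&(h[...,0]<30)&(h[...,1]>120);m[:240]=0;m[330:]=0;m[:,:260]=0;m[:,380:]=0
q=P[m]-T; q=q[(q[:,2]<-10)&(q[:,2]>-35)]; ey=np.array([-ex[1],ex[0]])
X=q[:,:2]@ex;Y=q[:,:2]@ey;print(len(q),np.percentile(q[:,2],[5,50,95]),X.max(),Y.min(),Y.max(),X.min())
k=q[:,2]>np.median(q[:,2])-1.5
# circle edges: max radius per angle
from scipy.optimize import least_squares
th=np.arctan2(Y,X);r=np.hypot(X,Y);E=[]
for t in np.arange(-2,2,.08):
    s=k&(abs(th-t)<.04)
    if s.sum()>4:
        i=np.flatnonzero(s)[np.argsort(r[s])[-3]];E.append((X[i],Y[i]))
E=np.array(E);f=least_squares(lambda p:np.hypot(E[:,0]-p[0],E[:,1]-p[1])-24,[0,0],loss='soft_l1');print(f.x,abs(f.fun).mean(),len(E))
E
```

```text
236 -28.5 -214.7 [135 137 136]
238 -30.4 -214.1 [135 137 138]
240 -32.8 -214.8 [143 140 138]
242 28.5 -10.7 [ 18  53 127]
244 28.6 -7.3 [ 13  55 131]
246 28.4 -4.9 [  9  51 129]
248 28.9 -0.5 [  9  54 130]
250 28.4 0.8 [ 13  57 133]
252 28.4 3.7 [ 13  55 133]
254 28.3 5.9 [ 14  57 138]
256 28.0 7.9 [  8  60 156]
258 27.7 9.4 [ 16  71 178]
260 26.9 9.8 [ 13  74 179]
360 -20.2 11.6 [  9  48 114]
362 -21.0 11.9 [  7  47 115]
364 -24.1 9.0 [  9  47 115]
366 -23.8 10.9 [  7  46 116]
368 -24.2 11.8 [  5  43 117]
370 -25.6 11.3 [ 12  47 117]
372 -26.6 11.4 [  8  47 115]
374 -28.3 10.5 [  9  44 115]
376 -195.0 -215.1 [105 114 134]
378 -197.0 -214.2 [136 138 138]
380 -200.5 -215.4 [136 140 138]
382 -202.7 -214.6 [136 137 137]
1305 [-21.78676427 -20.36581594 -19.29072716] 21.563727108888877 -22.50209178239537 24.59217437143854 -5.005855940236181
[-2.03970199  1.04714594] 0.3919158293984803 36
```

Request:
{"api": "drive_tool", "payload": {"steps": [{"delta_pos":[1.2,20,0],"yaw":-0.01,"hand":5},{"delta_pos":[2,30,0],"yaw":-0.009,"hand":5},{"delta_pos":[1,19.8,-15],"yaw":0,"hand":5},{"delta_pos":[0,0,-22],"yaw":0,"hand":5},{"delta_pos":[0,0,0],"yaw":0,"hand":5}]}}

```text
clock: 5.78
eef_pos: [549.7, 63.8, 174.8]
eef_rot: [-3.136, 0.001, 1.486]
wrist_force: [-0.5, -0.8, -3.9]
finger_gap: 13.7
```

Request:
{"api": "drive_tool", "payload": {"steps": [{"delta_pos":[0,0,0],"yaw":0,"hand":5},{"delta_pos":[0,0,0],"yaw":0,"hand":5},{"delta_pos":[0,0,0],"yaw":0,"hand":5}]}}

```text
clock: 6.03
eef_pos: [551.6, 63.1, 179.8]
eef_rot: [3.14, -0.0, 1.485]
wrist_force: [-0.4, -0.9, -1.7]
finger_gap: 13.8
```

```bash
python3 - <<'E'
from h import *
c=snap('wrist','w6'); 
t=snap('scene','s6');s=manip.read_state(); print(s['eef_pos'],s['eef_rot'],s['clock'],s['wrist_force'],s['moment'])
cv2.imwrite('pics/s6c.png',cv2.resize(t['frame'][130:240,320:430,::-1],None,fx=5,fy=5,interpolation=cv2.INTER_CUBIC))
E
```

```text
[551.39541822  63.40394553 179.44387514] [ 3.14011652e+00 -1.77472281e-04  1.48492543e+00] 6.1333 [ 0.09276643 -0.03801149 -1.59016727] [ 0.02807416 -0.12905099 -0.03838477]
```

View pics/w6.png

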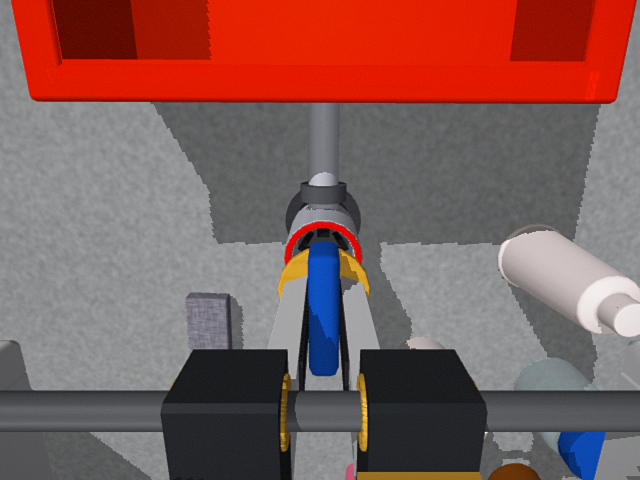

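View pics/s6c.png

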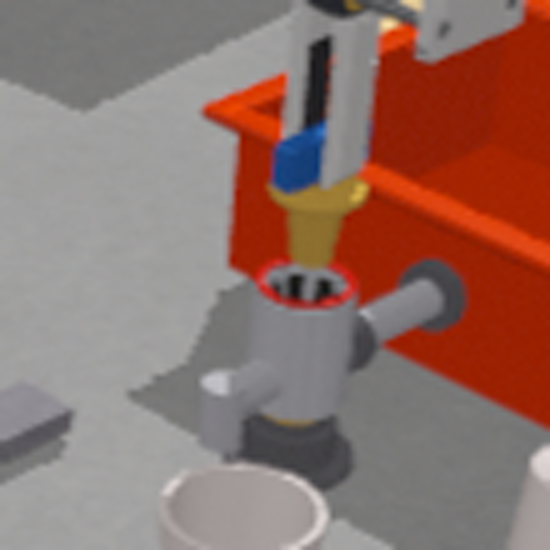

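The wrist view shows the collar centred on the ring, and the scene view shows the plug's end just above the mouth. I lower it in stages, watching the forces.

Request:
{"api": "drive_tool", "payload": {"steps": [{"delta_pos":[0,0,-10],"yaw":0,"hand":5},{"delta_pos":[0,0,-8],"yaw":0,"hand":5},{"delta_pos":[0,0,-4],"yaw":0,"hand":5},{"delta_pos":[0,0,0],"yaw":0,"hand":5}]}}

```text
clock: 6.47
eef_pos: [550.4, 63.9, 154.9]
eef_rot: [-3.139, 0.0, 1.486]
wrist_force: [-0.2, -0.2, -1.6]
finger_gap: 13.5
```

Request:
{"api": "drive_tool", "payload": {"steps": [{"delta_pos":[0,0,-4],"yaw":0,"hand":5},{"delta_pos":[0,0,-4],"yaw":0,"hand":5},{"delta_pos":[0,0,0],"yaw":0,"hand":5}]}}

```text
clock: 6.72
eef_pos: [550.9, 63.8, 147.8]
eef_rot: [-3.141, 0.001, 1.486]
wrist_force: [0.0, -2.3, -2.4]
finger_gap: 13.6
```

Request:
{"api": "drive_tool", "payload": {"steps": [{"delta_pos":[0,0,-3],"yaw":0,"hand":5},{"delta_pos":[0,0,-2],"yaw":0,"hand":5},{"delta_pos":[0,0,0],"yaw":0,"hand":5},{"delta_pos":[0,0,0],"yaw":0,"hand":5}]}}

```text
clock: 7.05
eef_pos: [551.1, 63.7, 143.5]
eef_rot: [3.141, 0.0, 1.486]
wrist_force: [0.3, -5.0, -0.8]
finger_gap: 13.6
```

Request:
{"api": "drive_tool", "payload": {"steps": [{"delta_pos":[0,-0.4,0],"yaw":0,"hand":5},{"delta_pos":[0,0,0],"yaw":0,"hand":5},{"delta_pos":[0,0,0],"yaw":0,"hand":5}]}}

```text
clock: 7.3
eef_pos: [551.1, 63.5, 143.5]
eef_rot: [3.141, 0.0, 1.486]
wrist_force: [1.0, -3.9, -0.7]
finger_gap: 13.6
```

```bash
python3 - <<'E'
from h import *
s=manip.read_state(); print(s['eef_pos'],s['eef_rot'],s['clock'],s['wrist_force'],s['moment'])
E
```

```text
[551.05116537  63.53429191 143.47580993] [3.14138244e+00 4.84415477e-05 1.48574129e+00] 7.3 [ 0.97572179 -3.92813702 -0.74635879] [-1.00506522 -0.27828872 -0.05877869]
```

Request:
{"api": "drive_tool", "payload": {"steps": [{"delta_pos":[0.1,-0.8,0],"yaw":0,"hand":5},{"delta_pos":[0,0,0],"yaw":0,"hand":5},{"delta_pos":[0,0,0],"yaw":0,"hand":5}]}}

```text
clock: 7.55
eef_pos: [551.0, 63.0, 143.4]
eef_rot: [-3.141, -0.0, 1.486]
wrist_force: [-0.1, -1.3, 0.1]
finger_gap: 13.6
```

Request:
{"api": "drive_tool", "payload": {"steps": [{"delta_pos":[0,0,-2],"yaw":0,"hand":5},{"delta_pos":[0,0,-1.5],"yaw":0,"hand":5},{"delta_pos":[0,0,0],"yaw":0,"hand":5},{"delta_pos":[0,0,0],"yaw":0,"hand":5}]}}

```text
clock: 7.88
eef_pos: [551.0, 62.7, 139.8]
eef_rot: [-3.141, 0.0, 1.486]
wrist_force: [0.6, -3.9, -0.4]
finger_gap: 13.8
```

Request:
{"api": "drive_tool", "payload": {"steps": [{"delta_pos":[0,-0.6,-1],"yaw":0,"hand":5},{"delta_pos":[0,0,-1],"yaw":0,"hand":5},{"delta_pos":[0,0,0],"yaw":0,"hand":5},{"delta_pos":[0,0,0],"yaw":0,"hand":5}]}}

```text
clock: 8.22
eef_pos: [551.1, 62.2, 137.9]
eef_rot: [3.142, -0.0, 1.486]
wrist_force: [1.2, -1.4, 0.1]
finger_gap: 13.8
```

Request:
{"api": "drive_tool", "payload": {"steps": [{"delta_pos":[0,-0.3,-1],"yaw":0,"hand":5},{"delta_pos":[0,0,0],"yaw":0,"hand":5},{"delta_pos":[0,0,0],"yaw":0,"hand":5}]}}

```text
clock: 8.47
eef_pos: [551.1, 62.0, 136.9]
eef_rot: [3.142, -0.0, 1.486]
wrist_force: [1.4, -0.7, -1.7]
finger_gap: 13.6
```

Request:
{"api": "drive_tool", "payload": {"steps": [{"delta_pos":[0.1,0,-1],"yaw":0,"hand":5},{"delta_pos":[0,0,0],"yaw":0,"hand":5},{"delta_pos":[0,0,0],"yaw":0,"hand":5}]}}

```text
clock: 8.72
eef_pos: [551.2, 61.9, 136.2]
eef_rot: [3.141, -0.0, 1.486]
wrist_force: [-0.9, -0.2, 3.4]
finger_gap: 13.6
```

Request:
{"api": "drive_tool", "payload": {"steps": [{"delta_pos":[0,0,-1],"yaw":0,"hand":5},{"delta_pos":[0,0,0],"yaw":0,"hand":5},{"delta_pos":[0,0,0],"yaw":0,"hand":5}]}}

```text
clock: 8.97
eef_pos: [551.3, 62.0, 135.6]
eef_rot: [3.141, -0.0, 1.486]
wrist_force: [-3.1, -1.1, 8.3]
finger_gap: 13.7
```

Request:
{"api": "drive_tool", "payload": {"steps": [{"delta_pos":[0,0,-0.7],"yaw":0,"hand":5},{"delta_pos":[0,0,0],"yaw":0,"hand":5},{"delta_pos":[0,0,0],"yaw":0,"hand":5}]}}

```text
clock: 9.22
eef_pos: [551.4, 61.9, 135.2]
eef_rot: [3.141, -0.0, 1.486]
wrist_force: [-3.4, -0.4, 10.3]
finger_gap: 13.6
```

Request:
{"api": "drive_tool", "payload": {"steps": [{"delta_pos":[-0.2,0,0],"yaw":0.05,"hand":5},{"delta_pos":[0,0,-0.2],"yaw":0.05,"hand":5},{"delta_pos":[0,0,-0.2],"yaw":0.05,"hand":5}], "squeeze": 60}}

```text
clock: 9.47
eef_pos: [551.2, 62.0, 134.5]
eef_rot: [3.141, -0.0, 1.638]
wrist_force: [-1.6, -1.3, 8.4]
finger_gap: 13.7
```

```bash
python3 - <<'E'
from h import *
s=manip.read_state(); print(s['eef_pos'],s['eef_rot'],s['clock'],s['wrist_force'],s['moment'])
E
```

```text
[551.19256814  61.95286377 134.51804203] [ 3.14066620e+00 -1.14167322e-04  1.63807409e+00] 9.4667 [-1.56245611 -1.2655543   8.44172652] [-0.18852747  0.28748326 -0.15021981]
```

Turning is working: the plug sinks with the push at about 10 N. I continue.

Request:
{"api": "drive_tool", "payload": {"steps": [{"delta_pos":[-0.1,0,-0.25],"yaw":0.05,"hand":5},{"delta_pos":[0,0,-0.25],"yaw":0.05,"hand":5},{"delta_pos":[0,0,-0.25],"yaw":0.05,"hand":5}]}}

```text
clock: 9.72
eef_pos: [551.1, 61.9, 133.8]
eef_rot: [3.141, 0.0, 1.788]
wrist_force: [-2.0, -0.7, 9.7]
finger_gap: 13.6
```

Request:
{"api": "drive_tool", "payload": {"steps": [{"delta_pos":[0,0,-0.25],"yaw":0.05,"hand":5},{"delta_pos":[0,0,-0.25],"yaw":0.05,"hand":5},{"delta_pos":[0,0,-0.25],"yaw":0.05,"hand":5}]}}

```text
clock: 9.97
eef_pos: [551.1, 61.9, 133.1]
eef_rot: [3.141, 0.0, 1.938]
wrist_force: [-2.4, -1.3, 10.0]
finger_gap: 14.0
```

Request:
{"api": "drive_tool", "payload": {"steps": [{"delta_pos":[-0.1,0,-0.3],"yaw":0.05,"hand":5},{"delta_pos":[0,0,-0.3],"yaw":0.05,"hand":5},{"delta_pos":[0,0,-0.3],"yaw":0.05,"hand":5}]}}

```text
clock: 10.22
eef_pos: [551.0, 61.9, 132.3]
eef_rot: [3.141, 0.0, 2.088]
wrist_force: [-3.8, -0.8, 11.0]
finger_gap: 13.7
```

Request:
{"api": "drive_tool", "payload": {"steps": [{"delta_pos":[-0.1,-0.1,-0.3],"yaw":0.05,"hand":5},{"delta_pos":[0,0,-0.3],"yaw":0.05,"hand":5},{"delta_pos":[0,0,-0.3],"yaw":0.05,"hand":5}]}}

```text
clock: 10.47
eef_pos: [550.9, 61.8, 131.5]
eef_rot: [3.141, 0.001, 2.238]
wrist_force: [-4.0, -1.6, 12.0]
finger_gap: 13.7
```

Request:
{"api": "drive_tool", "payload": {"steps": [{"delta_pos":[-0.3,-0.1,-0.25],"yaw":0.05,"hand":5},{"delta_pos":[-0.3,-0.1,-0.25],"yaw":0.05,"hand":5},{"delta_pos":[-0.2,-0.1,-0.25],"yaw":0.05,"hand":5}]}}

```text
clock: 10.72
eef_pos: [550.5, 61.6, 131.0]
eef_rot: [3.14, 0.001, 2.388]
wrist_force: [-1.1, 0.4, 11.7]
finger_gap: 13.8
```

Request:
{"api": "drive_tool", "payload": {"steps": [{"delta_pos":[-0.1,-0.1,-0.25],"yaw":0.05,"hand":5},{"delta_pos":[-0.1,0,-0.25],"yaw":0.05,"hand":5},{"delta_pos":[0,0,-0.25],"yaw":0.05,"hand":5}]}}

```text
clock: 10.97
eef_pos: [550.4, 61.5, 130.4]
eef_rot: [3.14, 0.002, 2.538]
wrist_force: [-1.6, -0.1, 13.7]
finger_gap: 13.8
```

Request:
{"api": "drive_tool", "payload": {"steps": [{"delta_pos":[-0.1,-0.1,-0.3],"yaw":0.04,"hand":5},{"delta_pos":[-0.1,0,-0.3],"yaw":0.04,"hand":5},{"delta_pos":[0,-0.1,-0.25],"yaw":0.04,"hand":5}]}}

```text
clock: 11.22
eef_pos: [550.3, 61.4, 129.7]
eef_rot: [3.14, 0.002, 2.657]
wrist_force: [-1.8, 0.5, 15.3]
finger_gap: 13.4
```

```bash
python3 - <<'E'
from h import *
s=manip.read_state(); print(s['eef_pos'],s['eef_rot'],s['clock'],s['wrist_force'],s['moment'])
E
```

```text
[550.28458221  61.37587344 129.71919076] [3.13980088e+00 2.29227765e-03 2.65738437e+00] 11.2167 [-1.8258911   0.54350822 15.25995791] [ 0.11657915  0.27771465 -0.28567288]
```

Request:
{"api": "drive_tool", "payload": {"steps": [{"delta_pos":[-0.1,-0.1,-0.22],"yaw":0.04,"hand":5},{"delta_pos":[-0.1,0,-0.22],"yaw":0.04,"hand":5},{"delta_pos":[0,-0.1,-0.22],"yaw":0.04,"hand":5}]}}

```text
clock: 11.47
eef_pos: [550.2, 61.3, 129.2]
eef_rot: [3.14, 0.003, 2.777]
wrist_force: [-0.7, 0.8, 14.9]
finger_gap: 13.6
```

Request:
{"api": "drive_tool", "payload": {"steps": [{"delta_pos":[-0.1,-0.1,-0.22],"yaw":0.04,"hand":5},{"delta_pos":[-0.1,0,-0.22],"yaw":0.04,"hand":5},{"delta_pos":[0,0,-0.22],"yaw":0.04,"hand":5}]}}

```text
clock: 11.72
eef_pos: [550.1, 61.2, 128.7]
eef_rot: [3.14, 0.003, 2.897]
wrist_force: [-0.6, 0.9, 16.1]
finger_gap: 13.8
```

Request:
{"api": "drive_tool", "payload": {"steps": [{"delta_pos":[0,0,-0.15],"yaw":0.04,"hand":5},{"delta_pos":[0,0,-0.15],"yaw":0.04,"hand":5}]}}

```text
clock: 11.88
eef_pos: [550.1, 61.1, 128.4]
eef_rot: [3.14, 0.003, 2.977]
wrist_force: [-0.6, 0.6, 15.6]
finger_gap: 14.1
```

```bash
python3 - <<'E'
from h import *
c=snap('wrist','w7'); t=snap('scene','s7');s=manip.read_state(); print(s['eef_pos'],s['eef_rot'],s['clock'],s['wrist_force'],s['moment'])
cv2.imwrite('pics/s7c.png',cv2.resize(t['frame'][140:220,340:420,::-1],None,fx=7,fy=7,interpolation=cv2.INTER_CUBIC))
E
```

```text
[550.11459335  61.12040697 128.38445038] [3.14040434 0.00342942 2.97712071] 11.9833 [-1.42000496  1.32588562 16.23159942] [ 0.17979963  0.17794801 -0.27559487]
```

View pics/s7c.png

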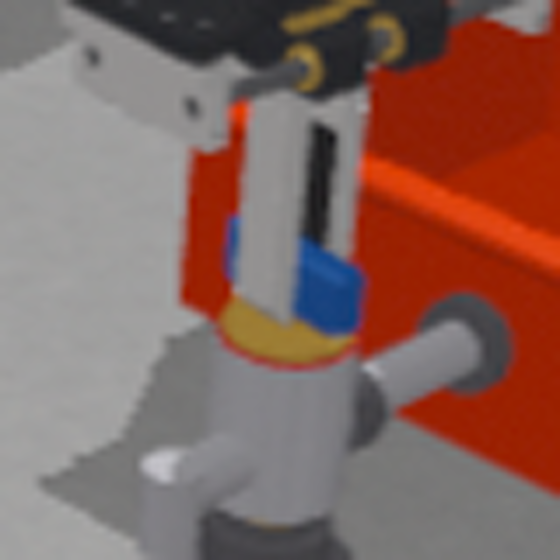

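View pics/w7.png

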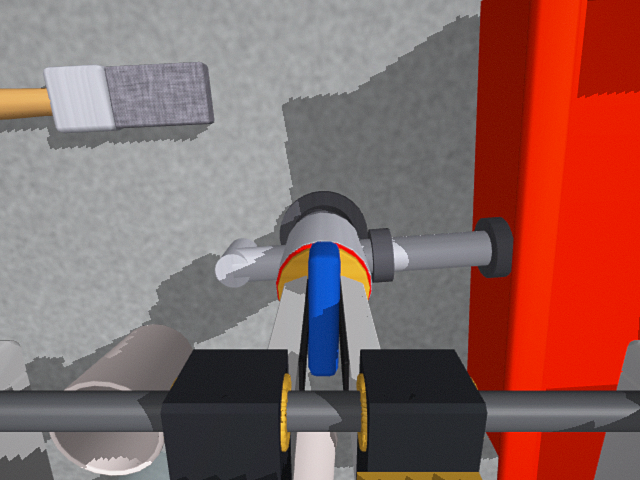

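The scene crop shows the collar on the ring with only a thin red line left at about (285,360) in the crop. I finish the turn, still pressing.

Request:
{"api": "drive_tool", "payload": {"steps": [{"delta_pos":[-0.1,0,-0.15],"yaw":0.04,"hand":5},{"delta_pos":[0,0,-0.15],"yaw":0.04,"hand":5}]}}

```text
clock: 12.15
eef_pos: [550.1, 61.1, 128.1]
eef_rot: [3.141, 0.004, 3.057]
wrist_force: [-0.8, 0.5, 16.7]
finger_gap: 13.4
```

```bash
python3 - <<'E'
from h import *
c=snap('wrist','w8'); t=snap('scene','s8');s=manip.read_state(); print(s['eef_pos'],s['eef_rot'],s['clock'],s['wrist_force'],s['moment'])
cv2.imwrite('pics/w8c.png',cv2.resize(c['frame'][190:310,250:400,::-1],None,fx=5,fy=5,interpolation=cv2.INTER_CUBIC))
# collar/ring/barrel profile heights
P=cloud(c); h=hsv(c)
brass=(h[...,0]>15)&(h[...,0]<30)&(h[...,1]>120); red=((h[...,0]<7)|(h[...,0]>173))&(h[...,1]>150)
for n,m in(('brass',brass),('red',red)):
    k=np.zeros_like(m);k[235:310,265:385]=1;q=P[k&m];print(n,len(q),np.percentile(q[:,2],[5,25,50,75,95]))
for u in (290,300,350,360): print([ (v,P[v,u,2].round(1)) for v in range(225,285,4)])
E
```

```text
[550.10169754  61.10006718 128.14981957] [3.14067001 0.00382174 3.05699325] 12.25 [-1.68988437  1.48233262 15.74943028] [ 0.0908519   0.05707358 -0.26431627]
brass 1281 [106.44553492 107.27359766 107.70103592 108.14044111 108.76246692]
red 335 [101.57139654 102.26368654 102.67080179 103.0648727  103.67718433]
[(225, np.float64(5.6)), (229, np.float64(5.3)), (233, np.float64(46.6)), (237, np.float64(59.9)), (241, np.float64(73.1)), (245, np.float64(84.5)), (249, np.float64(94.1)), (253, np.float64(100.9)), (257, np.float64(102.1)), (261, np.float64(106.8)), (265, np.float64(108.9)), (269, np.float64(107.5)), (273, np.float64(108.0)), (277, np.float64(109.3)), (281, np.float64(117.8))]
[(225, np.float64(52.7)), (229, np.float64(65.3)), (233, np.float64(74.5)), (237, np.float64(83.0)), (241, np.float64(92.9)), (245, np.float64(99.6)), (249, np.float64(102.6)), (253, np.float64(106.5)), (257, np.float64(107.1)), (261, np.float64(107.5)), (265, np.float64(109.1)), (269, np.float64(107.2)), (273, np.float64(107.5)), (277, np.float64(108.7)), (281, np.float64(120.1))]
[(225, np.float64(46.3)), (229, np.float64(58.8)), (233, np.float64(69.4)), (237, np.float64(79.1)), (241, np.float64(87.6)), (245, np.float64(94.9)), (249, np.float64(101.5)), (253, np.float64(102.9)), (257, np.float64(107.2)), (261, np.float64(106.8)), (265, np.float64(107.1)), (269, np.float64(108.8)), (273, np.float64(108.1)), (277, np.float64(107.4)), (281, np.float64(119.1))]
[(225, np.float64(5.4)), (229, np.float64(6.1)), (233, np.float64(5.2)), (237, np.float64(5.0)), (241, np.float64(44.1)), (245, np.float64(72.6)), (249, np.float64(84.9)), (253, np.float64(94.8)), (257, np.float64(101.4)), (261, np.float64(103.0)), (265, np.float64(107.4)), (269, np.float64(107.9)), (273, np.float64(107.8)), (277, np.float64(107.3)), (281, np.float64(107.1))]
```

View pics/w8c.png

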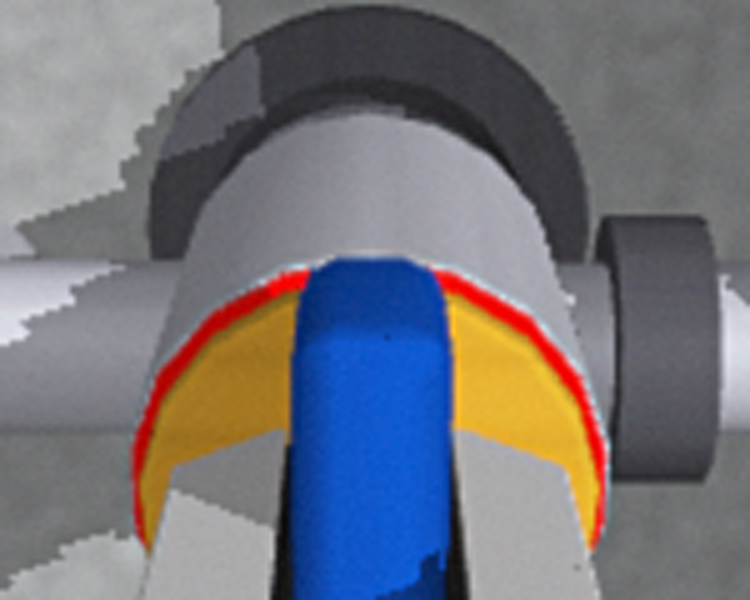

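Comparing ring height before and now (106.6 to 102.7) leaves about 0–0.5 mm. I add a small wiggle around square at the same press to seat it.

Request:
{"api": "drive_tool", "payload": {"steps": [{"delta_pos":[0,0,0],"yaw":0.04,"hand":5},{"delta_pos":[0,0,0],"yaw":0.04,"hand":5}]}}

```text
clock: 12.42
eef_pos: [550.1, 61.1, 128.0]
eef_rot: [3.141, 0.004, 3.137]
wrist_force: [-0.0, 0.1, 14.0]
finger_gap: 13.6
```

Request:
{"api": "drive_tool", "payload": {"steps": [{"delta_pos":[0,0,0],"yaw":-0.04,"hand":5},{"delta_pos":[0,0,0],"yaw":-0.04,"hand":5}]}}

```text
clock: 12.58
eef_pos: [550.0, 61.0, 128.0]
eef_rot: [3.141, 0.004, 3.055]
wrist_force: [0.3, -0.6, 14.2]
finger_gap: 13.3
```

Request:
{"api": "drive_tool", "payload": {"steps": [{"delta_pos":[0,0,-0.15],"yaw":0.04,"hand":5},{"delta_pos":[0,0,-0.1],"yaw":0.04,"hand":5}]}}

```text
clock: 12.75
eef_pos: [550.0, 61.0, 127.8]
eef_rot: [3.141, 0.004, 3.137]
wrist_force: [-0.5, 0.0, 15.0]
finger_gap: 13.5
```

Request:
{"api": "drive_tool", "payload": {"steps": [{"delta_pos":[0,0,0],"yaw":-0.04,"hand":5},{"delta_pos":[0,0,0],"yaw":-0.04,"hand":5}]}}

```text
clock: 12.92
eef_pos: [550.0, 61.0, 127.7]
eef_rot: [3.141, 0.004, 3.055]
wrist_force: [0.7, -0.4, 14.8]
finger_gap: 13.6
```

Request:
{"api": "drive_tool", "payload": {"steps": [{"delta_pos":[0,0,0],"yaw":-0.06,"hand":5},{"delta_pos":[0,0,0],"yaw":0.06,"hand":5}]}}

```text
clock: 13.08
eef_pos: [550.1, 61.0, 127.7]
eef_rot: [3.141, 0.004, 3.051]
wrist_force: [1.0, 0.7, 14.7]
finger_gap: 13.7
```

```bash
python3 - <<'E'
from h import *
for n in ('a','b'):
    c=snap('wrist','w9'+n); P=cloud(c); h=hsv(c)
    red=((h[...,0]<7)|(h[...,0]>173))&(h[...,1]>150)
    brass=(h[...,0]>15)&(h[...,0]<30)&(h[...,1]>120)
    for m in(red,brass):
        k=np.zeros_like(m);k[235:310,265:385]=1;q=P[k&m];print(len(q),np.median(q[:,2]),q[:,2].mean())
s=manip.read_state(); print(s['eef_pos'],s['eef_rot'],s['clock'],s['wrist_force'],s['moment'])
E
```

```text
240 102.2607840502565 102.27460599311753
1292 107.31564409716024 108.53676260917861
235 102.26811824971827 103.07428976051752
1293 107.3114157695644 107.82440975555987
[550.02472467  61.06730974 127.73240696] [3.14075369 0.00348553 3.05734783] 13.1833 [ 0.30797269  0.57931079 13.52411842] [-0.00520451 -0.00069932 -0.42127169]
```

Request:
{"api": "drive_tool", "payload": {"steps": [{"delta_pos":[0,0,-0.15],"yaw":0.05,"hand":5},{"delta_pos":[0,0,-0.1],"yaw":0.05,"hand":5}]}}

```text
clock: 13.35
eef_pos: [550.1, 61.0, 127.6]
eef_rot: [3.141, 0.004, -3.126]
wrist_force: [-0.5, -0.2, 15.9]
finger_gap: 13.6
```

Request:
{"api": "drive_tool", "payload": {"steps": [{"delta_pos":[0,0,0],"yaw":-0.05,"hand":5},{"delta_pos":[0,0,0],"yaw":-0.05,"hand":5}]}}

```text
clock: 13.52
eef_pos: [550.1, 61.0, 127.6]
eef_rot: [3.141, 0.004, 3.055]
wrist_force: [-0.6, -0.6, 15.6]
finger_gap: 13.7
```

```bash
python3 - <<'E'
from h import *
for n in ('c','d'):
    c=snap('wrist','w9'+n); P=cloud(c); h=hsv(c)
    red=((h[...,0]<7)|(h[...,0]>173))&(h[...,1]>150)
    brass=(h[...,0]>15)&(h[...,0]<30)&(h[...,1]>120)
    for m in(red,brass):
        k=np.zeros_like(m);k[235:310,265:385]=1;q=P[k&m];print(len(q),np.median(q[:,2]),q[:,2].mean())
    s=manip.read_state(); print(s['eef_pos'],s['eef_rot'],s['clock'],s['wrist_force'],s['moment'])
E
```

```text
238 102.2513715859873 103.05072112565558
1305 107.25844309841085 107.6153914172119
[550.06583253  61.05462462 127.59152616] [3.141085   0.00369407 3.05027451] 13.5667 [-4.74117743e-03  4.19971489e-02  1.58654538e+01] [-0.0529277   0.07909107  0.41936374]
237 102.2359223273665 103.82583102267517
1292 107.24598740312827 107.59396908404123
[550.05808832  61.04895566 127.59257242] [3.14110729 0.00366848 3.05427878] 13.6167 [-0.75867751 -1.57644441 16.22113825] [0.00785625 0.09618256 0.35202678]
```

The last press gave 0.13 mm for 1.4 N, which is only the barrel's own spring, so the collar is seated. I unload and then open.

Request:
{"api": "drive_tool", "payload": {"steps": [{"delta_pos":[0,0,-0.0],"yaw":0.008,"hand":5},{"delta_pos":[0,0,0.8],"yaw":0,"hand":5},{"delta_pos":[0,0,0.8],"yaw":0,"hand":5},{"delta_pos":[0,0,0.5],"yaw":0,"hand":5},{"delta_pos":[0,0,0],"yaw":0,"hand":5}]}}

```text
clock: 14.03
eef_pos: [549.8, 61.0, 128.5]
eef_rot: [3.141, 0.003, 3.064]
wrist_force: [5.8, 0.1, 4.7]
finger_gap: 13.6
```

```bash
python3 - <<'E'
from h import *
s=manip.read_state(); print(s['eef_pos'],s['eef_rot'],s['clock'],s['wrist_force'],s['moment'])
E
```

```text
[549.77072483  61.03818318 128.54453374] [3.14112790e+00 2.52361047e-03 3.06396964e+00] 14.0333 [5.81556289 0.08130815 4.73474543] [ 0.18716112 -1.1728473   0.15893097]
```

Request:
{"api": "drive_tool", "payload": {"steps": [{"delta_pos":[0.4,0,0.2],"yaw":-0.008,"hand":5},{"delta_pos":[0,0,0],"yaw":0,"hand":5}]}}

```text
clock: 14.2
eef_pos: [549.9, 61.0, 128.5]
eef_rot: [3.141, 0.001, 3.055]
wrist_force: [3.2, 1.1, 5.1]
finger_gap: 13.6
```

Request:
{"api": "drive_tool", "payload": {"steps": [{"delta_pos":[0.3,0,0],"yaw":0,"hand":5},{"delta_pos":[0,0,0],"yaw":0,"hand":5}]}}

```text
clock: 14.37
eef_pos: [550.0, 61.0, 128.4]
eef_rot: [3.141, 0.001, 3.056]
wrist_force: [2.8, 0.1, 7.0]
finger_gap: 13.5
```

Request:
{"api": "drive_tool", "payload": {"steps": [{"delta_pos":[0.2,0,0.2],"yaw":0,"hand":12},{"delta_pos":[0,0,0],"yaw":0,"hand":18},{"delta_pos":[0,0,0],"yaw":0,"hand":26},{"delta_pos":[0,0,0],"yaw":0,"hand":34},{"delta_pos":[0,0,0],"yaw":0,"hand":40}], "squeeze": 10}}

```text
clock: 14.78
eef_pos: [549.5, 60.9, 127.8]
eef_rot: [-3.141, -0.001, 3.056]
wrist_force: [0.4, -0.5, 0.6]
finger_gap: 34.6
```

```bash
python3 - <<'E'
from h import *
s=manip.read_state(); print(s['eef_pos'],s['eef_rot'],s['clock'],s['wrist_force'],s['moment'],s['finger_gap'])
E
```

```text
[549.52886201  60.88247361 127.8369303 ] [-3.14145732e+00 -1.14930821e-03  3.05571071e+00] 14.7833 [ 0.37069025 -0.4633134   0.57200509] [ 0.03350512 -0.12125496  0.04463649] 34.597104162313435
```

Request:
{"api": "drive_tool", "payload": {"steps": [{"delta_pos":[0,0,10],"yaw":0,"hand":40},{"delta_pos":[0,0,25],"yaw":0,"hand":50},{"delta_pos":[0,0,30],"yaw":0,"hand":50},{"delta_pos":[0,0,20],"yaw":0,"hand":50},{"delta_pos":[0,0,0],"yaw":0,"hand":50}]}}

```text
clock: 15.2
eef_pos: [551.2, 61.0, 218.4]
eef_rot: [3.141, 0.007, 3.056]
wrist_force: [0.0, -0.0, 0.7]
finger_gap: 49.8
```

Request:
{"api": "drive_tool", "payload": {"steps": [{"delta_pos":[30,0,0],"yaw":0,"hand":50},{"delta_pos":[30,0,0],"yaw":0,"hand":50},{"delta_pos":[0,0,0],"yaw":0,"hand":50},{"delta_pos":[0,0,0],"yaw":0,"hand":50},{"delta_pos":[0,0,0],"yaw":0,"hand":50}]}}

```text
clock: 15.62
eef_pos: [609.3, 60.9, 212.8]
eef_rot: [-3.141, -0.001, 3.056]
wrist_force: [-0.2, -0.1, 0.3]
finger_gap: 50.0
```

```bash
python3 - <<'E'
from h import *
c=snap('wrist','w10'); t=snap('scene','s10');s=manip.read_state(); print(s['eef_pos'],s['eef_rot'],s['clock'],s['wrist_force'])
P=cloud(c); h=hsv(c);H,S,V=[h[...,i] for i in range(3)]
X=P-np.array([550,61,0]); near=(np.hypot(X[...,0],X[...,1])<40)&(P[...,2]>80)
red=((H<7)|(H>173))&(S>150)&near; brass=(H>15)&(H<30)&(S>120)&near; blue=(H>100)&(H<125)&(S>150)&near
for n,m in(('red',red),('brass',brass),('blue',blue)): q=P[m];print(n,len(q),np.percentile(q[:,2],[10,50,90]),q.mean(0))
q=P[blue];q=q[q[:,2]>np.median(q[:,2])-3];print(axis(q))
cv2.imwrite('pics/s10c.png',cv2.resize(t['frame'][140:220,340:420,::-1],None,fx=7,fy=7,interpolation=cv2.INTER_CUBIC))
E
```

```text
[609.23303765  60.9481311  213.52306138] [ 3.14156600e+00 -7.09805765e-05  3.05589585e+00] 15.7167 [-0.50923683 -0.36363459  0.06999966]
red 450 [103.02865495 375.76313456 375.76313456] [533.61711735  66.00945716 273.00109215]
brass 2972 [107.83121814 108.98617504 312.66543663] [556.62886121  55.0612823  163.89711917]
blue 2129 [137.58757298 139.20004368 140.24376112] [548.64603795  60.80388383 139.7103517 ]
(array([548.64281906,  60.76307407]), np.float64(3.077576033656555), np.float64(59.258308911742816), np.float64(13.471782493138743), array([549.95437531,  60.64505705]))
```

View pics/w10.png

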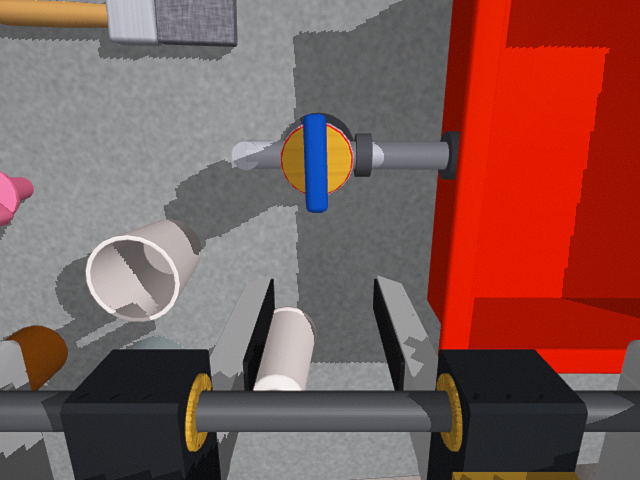

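View pics/s10c.png

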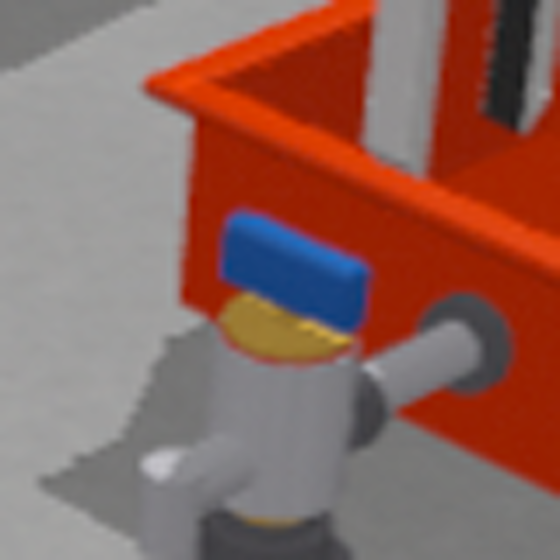

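```bash
python3 - <<'E'
from h import *
for k in range(3):
    c=snap('wrist','w11'); t=c
    P=cloud(c); h=hsv(c);H,S,V=[h[...,i] for i in range(3)]
    k=np.zeros((480,640),bool);k[110:215,275:360]=1;k&=(P[...,2]>95)&(P[...,2]<150)
    red=((H<7)|(H>173))&(S>150)&k; brass=(H>15)&(H<30)&(S>120)&k; blue=(H>100)&(H<125)&(S>150)&k
    for n,m in(('red',red),('brass',brass),('blue',blue)): q=P[m];print(n,len(q),np.percentile(q[:,2],[10,50,90]).round(2))
    q=P[blue];q=q[q[:,2]>137.5];print(axis(q)[1:])
    # pipe angle
    p=P.reshape(-1,3);hh=h.reshape(-1,3)
    def mid(lo,hi):
        m=(p[:,2]>52)&(p[:,2]<76)&(abs(p[:,0]-550)<35)&(p[:,1]>lo)&(p[:,1]<hi)&(hh[:,1]<60);q=p[m];q=q[q[:,2]>63];return q[:,:2].mean(0)
    d=mid(105,145)-mid(-5,25);print('pipe',np.arctan2(d[1],d[0])+np.pi/2)
print(manip.read_state()['wrist_force'])
E
```

```text
red 163 [102.66 103.46 104.31]
brass 2150 [107.69 108.62 109.5 ]
blue 2099 [137.61 139.16 140.21]
(np.float64(3.0778361555817693), np.float64(57.97325377977377), np.float64(13.090724362708855), array([549.89120738,  60.63518871]))
pipe 3.053470815310145
red 158 [102.65 103.51 104.34]
brass 2154 [107.76 108.6  109.49]
blue 2105 [137.63 139.16 140.21]
(np.float64(3.0793205998560302), np.float64(57.87025840724961), np.float64(13.310282596771074), array([549.9546761 ,  60.70886038]))
pipe 3.0548081201702786
red 169 [102.39 103.46 104.31]
brass 2156 [107.75 108.6  109.54]
blue 2114 [137.6  139.15 140.21]
(np.float64(3.077667283885269), np.float64(58.508640227684964), np.float64(13.190600708980913), array([549.84073058,  60.66322131]))
pipe 3.054787809431576
[0.03375225 0.43088616 0.94503106]
```

```bash
python3 - <<'E'
from h import *
c=snap('scene','s12'); a=load('scene0')
d=cv2.absdiff(c['frame'],a['frame']).max(2)>40
cv2.imwrite('pics/s12d.png',np.where(d[...,None],c['frame'][:,:,::-1],c['frame'][:,:,::-1]//3))
E
```

```text
(no output)
```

View pics/s12d.png

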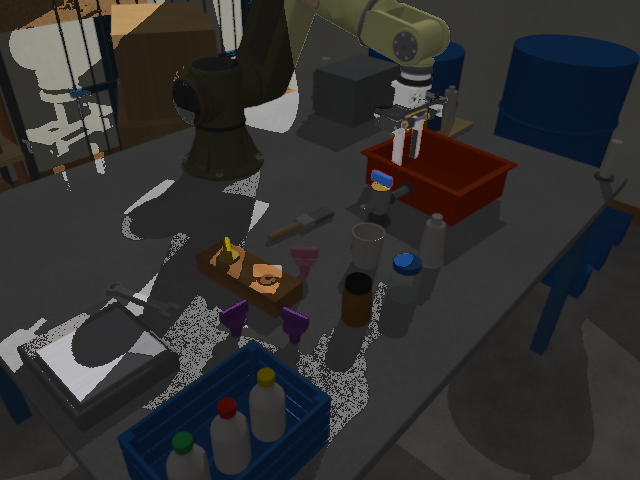

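The difference picture shows changes only at the arm and its shadows, the empty stand hole at (267,270) and the plug in the cock at (381,180). The bystanders have not moved, so I hand in.

```bash
python3 -c "
from cell import manip
print(manip.sign_off())"
```

```text
the job is handed in; nothing more can be done
None
```

The blue plug is in the drain cock, wedged home, with its handle square across the pipe. I let go of it and handed the job in at about 16 s of the 72 s.

I gripped the blue plug by its handle and lowered it into the cock with the handle in line with the pipe. I then pressed and turned it a quarter turn together. To seat it fully, I rocked it about 0.1 rad past square and back three times while still pressing. The readings I took peaked at about 18 N of downward push (wrist force plus the plug's weight), under the 20 N limit.

Last checks after letting go:
- **Ring:** it stands 3.1 mm lower than at the start (106.6 to 103.5 mm), so it is flush with the rim.
- **Collar:** its top is 5 mm above the ring, as it should be when pressing it down. It stayed put for about a second after release.
- **Handle:** by camera it is about 1.3° off exactly square, although the tool's own angle at release read square to within 0.1°. I left it.
- **Everything else:** a before-and-after picture shows nothing else moved, and the gripper is clear of the plug.

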